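# Set a pipe rest to its ring mark and shut the cam lever, still holding the leg

## Robot

A 6-joint arm with a two-finger parallel gripper is mounted at the origin on a cart in front of the work surface, level with it; the furniture and walls round the work are solid. World frame = base frame: x ahead of the robot, y to its left, z up, the work surface at z = 0. Lengths are in mm, angles in rad, forces in N, time in s.
With the tool pointing down it reaches from about 225 to 875 mm from the base axis. Payload 3.4 kg.
Tool frame: the origin (TCP) lies between the finger pads; the fingertips stand 25 mm ahead of it and the grasp point (between the pads) lies 6 mm ahead of it; z points along the fingers, y is the direction in which the jaws open and shut (so a half turn about z gives the same grasp; the last joint's range is limited). The gripper opens to 85 mm and grips with 20 to 120 N. Pads are 22 mm wide; open, the fingers measure 114 mm over their backs; the gripper's body (76 mm by 85 mm) begins 54 mm behind the grasp point. The pads swing forward as they close: fully open they stand 13 mm farther back than shut.
Start: joints at [1.168, 0.276, 1.505, -0, 1.361, -0.121], TCP at [159.915, 552.349, 234.828] pointing down, gripper open.
Joint ranges: [-2.89, 2.89], [-0.75, 2.08], [0.22, 2.7], [-1.18, 4.32], [0.11, 2.71], [-2.7, 2.7]. Speed limits (rad/s): [2.57, 2.57, 3.14, 3.14, 3.14, 3.14].

## Interface

Orientations are given as a unit quaternion [w, x, y, z].
In Python, from plant import robot gives the robot as it stands.
- The arm moves only by the tool carry_out, never from a script. Its argument "series" is a list of rows, each a list of 7 numbers: the opening, from 0 (shut) to 1 (fully open), then the shift along the tool's x, y, z in m, then the turn, a rotation vector about the tool's x, y, z in degrees. A call has exactly 10 rows; each row shifts and turns the pose as measured when the row begins, along the tool's axes as they then stand; what a row does not reach is not made up. A row lasts 1/10 s, in which the tool goes at most 50 mm and 8.59 degrees, less where a joint would pass 70% of its speed; a pose out of reach is approached as far as the arm can. A call is refused whole if a number of a shift passes 0.05 or a number of a turn 8.59, either way. A call with a gripper value outside its range is refused whole. The fingers move at their own pace and stop on an object; the grip force is fixed at half the most. Time passes only in rows, so rows that do not move let the fingers close, or fill a call up. It gives the time, the measured TCP pose, the force and the opening at its end, in the units of the state.
- robot.get_state(): the state, without advancing time (a new reading comes with each control period).
- robot.snapshot(name): name is "scene" or "top" or "wrist"; returns a dict with "color" (480x640x3 uint8, red, green, blue), "depth" (480x640 float32, mm along the optical axis (not along the pixel's ray), 0 where there is no reading), "camera_matrix" (3x3 intrinsics, pixels), "extrinsics" (4x4, takes a point from camera to world coordinates). Camera axes: x right, y down, z forward; pixel columns grow to the right and rows downward; lengths in mm; the calibration is good to about 2 mm. A picture is of the moment at which its call begins.
- robot.sign_off(): hands the job in, once; it reports no verdict.
Trained networks look in the newest picture that a camera, given by its name, has taken for a name from the list of things; names that differ only in an ending like _2 or _b are one class to them, and where a whole thing is asked for, a point or a joint stands for the part that bears it (a point fixed in the world has none). Each returns a list of dicts, best first, with "score" (0 to 1); they miss things now and then, are a little off and sometimes report something else, mostly with a low value. They report only what shows in the picture. A call takes as long as a camera call.
- robot.search_frame(name, camera): "position" ([column, row] in pixels, amid what is visible of it).
- robot.outline_of(name, camera): "region" (480x640 bool, what is visible of it) and "position" ([column, row] in pixels, amid what is visible of it).
- robot.place_of(name, camera): "position" ([column, row] in pixels: a listed point, or the origin of a listed thing).
The state is a dict: "t": time; "joint_positions": joint angles; "dq": joint speeds; "joint_efforts": joint torques, N m; "tool_pos": TCP position; "ee_rot": TCP orientation; "contact_force": force on the tool from outside, world axes, zero at the start; "torque": the same for the moment, N m; "grip_width": opening from 0.0 (shut) to 1.0 (fully open).
Only numpy, scipy, OpenCV 4.12 (cv2) and the standard library are available. Lean on these libraries where they do the work, as an engineer would, in place of code of your own. Each camera call takes 0.05 s, during which the arm holds its last target. There are 200 camera calls.

## Task

The pipe rest on the bench is locked too low for the next job. Grip its top lever over the spindle and swing it open to free the leg, keep the lever open while you lift the leg until the broad ring stands just clear on top of the collar, and there swing the lever shut again without letting the leg slip. Finish still gripping the lever with the leg held at its mark; do not let go, and leave the tools around it where they lie.

Things in the scene. Friction and masses are not known exactly. Their poses are not given: they have to be found in the camera images.
- pipe_rest: bench pipe rest: round dark steel foot 132 mm across and bolted down, grey tube 33 mm across, dark collar 45 mm across whose top edge is 120 mm above the bench. Origin: centre of the foot's underside, on the bench; its z points up along the tube, its x points the way the roller arm reaches (the foot and arm are turned about z together). The arm reaches 127 mm from the tube's axis and ends in two small steel rollers. Fixed; it cannot be pushed over.
- leg (a joint): height of the sliding leg in the tube, m: 0 fully down, 0.075 fully up, 0.055 when the broad ring stands on the collar (between about 0.005 and 0.03 at the start). The leg is a bright steel rod 22 mm across, keyed so that it cannot turn; above it a dark round head 39 mm across and 24 mm tall carries the roller arm. Leg, arm and lever weigh about 0.3 kg together; with the lever open the leg sinks by its own weight unless it is held.
- cam_lever (a joint): angle of the cam lever, rad: 0 shut (lever pointing along the roller arm), 1.25 fully open at its stop (turned 72 degrees counter-clockwise seen from above); shut at the start. It turns about the leg's upright axis and rides up and down with the leg. From about 0.75 towards 0 its cam jams the leg in the tube and the turning gets stiffer (under 0.2 N m); it stays where it is left.
- lever_grip (a point): grip point of the cam lever, on the leg's upright axis and 10 mm below the lever's top. Here the lever is an upright dark steel web 12 mm thick and 30 mm tall, 24 mm long one way from the axis and 26 mm the other, then a lower thumb end out to 75 mm; a neck 12 mm across and 12 mm tall joins it to the head below. The point's x points along the lever towards its thumb end, y across the web, z up. With the leg down it is 188 mm above the bench.
- leg_mark (a point): lower edge of the broad black ring (8 mm tall) round the leg, on the leg's axis; the third ring from the top, below two thin ones (2 mm) that lie 24 and 44 mm above its lower edge. It is inside the tube at the start. z up.
- collar_top (a point): centre of the collar's top edge, 120 mm above the bench; the leg is at its mark when leg_mark is level with this point. z up.
- pliers: red-handled pliers 190 mm long, lying near the rest; not to be disturbed. Origin: centre of its underside.
- tape_measure: yellow pocket tape measure 36 x 80 x 60 mm standing near the rest; not to be disturbed. Origin: centre of its underside.
- box_flints: small red cardboard box 46 x 60 x 30 mm; not to be disturbed. Origin: centre of its underside.
- screwdriver_red: long red-handled screwdriver 249 mm, lying to the right; not to be disturbed. Origin: centre of its underside.
- screwdriver_blue: short blue-handled screwdriver 189 mm, lying to the right; not to be disturbed. Origin: centre of its underside.

How it is judged:
By the outcome, as a careful person would: the job done as asked, in the order asked, and still so for the second after the job is handed in, while the arm keeps its last pose, push and grip.
It also fails if it takes over 38 s, if anything falls off the work surface, if the arm or the gripper's body presses on something with over 40 N, if the wrist force passes 120 N, or if a joint passes its speed limit or range.

## Working session

There is one attempt and no reset: what is moved stays moved. The work goes in short steps, Python scripts to look and compute and a tool call to move; the robot and the scene stay as the last step left them, time stands still between calls to the robot, and variables do not carry over. Pictures are saved under pics/ and viewed, about 8 in all and at most 12, crops included, and the job is handed in when it is done.

Besides the shell and the picture viewer there is one more tool, called as a command line: name --pt "numbers of a row" for each row, then --argument value for the rest. carry_out: Moves the arm, as the interface text tells. Its arguments: {"type":"object","properties":{"series":{"type":"array"}},"required":["series"]}

```bash
ls; mkdir -p pics; cat > h.py <<'E'
import numpy as np, cv2
from plant import robot
from scipy.spatial.transform import Rotation as R
def snap(c,save=None):
    s=robot.snapshot(c)
    if save: cv2.imwrite('pics/'+save,s['color'][:,:,::-1])
    return s
def pt(s,uv,d=None):
    u,v=uv; K=s['camera_matrix']
    if d is None:
        w=s['depth'][int(v)-2:int(v)+3,int(u)-2:int(u)+3]; d=np.median(w[w>0])
    p=np.array([(u-K[0,2])/K[0,0]*d,(v-K[1,2])/K[1,1]*d,d,1])
    return (s['extrinsics']@p)[:3]
def ptz(s,uv,z):
    "ray meets plane z"
    E=s['extrinsics'];a=pt(s,uv,100.);o=E[:3,3];return o+(a-o)*(z-o[2])/(a[2]-o[2])
def cloud(s,m=None):
    v,u=np.nonzero((s['depth']>0) if m is None else (m&(s['depth']>0)))
    d=s['depth'][v,u];K=s['camera_matrix']
    P=np.c_[(u-K[0,2])/K[0,0]*d,(v-K[1,2])/K[1,1]*d,d,np.ones(len(d))]
    return (P@s['extrinsics'].T)[:,:3]
def tcp():
    s=robot.get_state();q=s['ee_rot'];return s,R.from_quat([q[1],q[2],q[3],q[0]])
E
cat > a.py <<'E'
from h import *
np.set_printoptions(precision=1,suppress=True)
st,r=tcp();print(st);print(r.as_matrix())
for c in ['scene','top']:
    s=snap(c,c+'0.png')
    for n in ['lever_grip','pipe_rest','collar_top','leg_mark']:
        for d in robot.place_of(n,c)[:2]:
            u=d['position'];print(c,n,d['score'],np.array(u),pt(s,u))
    for n in ['cam_lever','leg','pipe_rest','pliers','tape_measure','box_flints']:
        for d in robot.outline_of(n,c)[:1]:
            P=cloud(s,d['region']);print(c,n,d['score'],len(P),P.min(0),P.max(0),np.median(P,0)) if len(P) else 0
E
python3 a.py; python3 -c "
import cv2,numpy as np
cv2.imwrite('pics/b.png',cv2.resize(np.vstack([cv2.imread('pics/scene0.png'),cv2.imread('pics/top0.png')]),(400,600)))"
```

```text
pics
{'t': 0.0, 'joint_positions': array([ 1.2,  0.3,  1.5,  0. ,  1.4, -0.1]), 'dq': array([ 0., -0.,  0.,  0., -0., -0.]), 'joint_efforts': array([  0. , -41.7, -24.6,   0. ,   0. ,  -0. ]), 'tool_pos': array([159.7, 551.8, 233.9]), 'ee_rot': array([-0. ,  0.1,  1. , -0. ]), 'contact_force': array([ 0. , -0.2,  0. ]), 'torque': array([ 0., -0., -0.]), 'grip_width': 1.0035242304614898}
[[-1.   0.3 -0. ]
 [ 0.3  1.  -0. ]
 [ 0.  -0.  -1. ]]
scene lever_grip 0.91 [317.4 224.5] [513.4 -21.2 209.6]
scene pipe_rest 0.84 [319.9 297.9] [504.5 -26.7  20.6]
scene pipe_rest 0.51 [412.7 324.7] [ 506.4 -256.1    2.8]
scene collar_top 0.75 [315.9 255.7] [513.3 -15.1 128.5]
scene cam_lever 0.71 319 [479.9 -76.1   9.9] [923.3 212.6 214.7] [510.9 -19.5 195.7]
scene leg 0.68 1106 [ 443.6 -126.9   -0.1] [925.9 213.  214.7] [503.8 -31.4 173.7]
scene pipe_rest 0.72 2754 [ 443.6 -127.3   -2.7] [803.1 137.5 214.7] [504.6 -22.4  61.1]
scene pliers 0.51 301 [529.3  11.2   1.3] [710.7  96.   22.8] [591.9  70.7  14.8]
scene tape_measure 0.75 807 [ 369.4 -397.4    1.9] [ 486.4 -174.4   33.1] [ 400.4 -234.2   20.2]
top lever_grip 0.71 [330.7 263.8] [523.7  -9.6 209.7]
top lever_grip 0.56 [437.4 301.3] [ 435.4 -284.9    2.8]
top pipe_rest 0.79 [328.9 265.1] [521.1  -5.7 206.8]
top collar_top 0.84 [331.  266.9] [517.1 -10.2 207.4]
top cam_lever 0.65 323 [486.  -75.9  13.8] [539.4  11.3 216.8] [514.1 -23.4 195.1]
top leg 0.92 811 [ 451.  -147.1   -4.8] [554.2  11.3 216.8] [497.  -62.5 180.3]
top pipe_rest 0.96 2325 [ 454.9 -122.6   -2.4] [591.4  54.4 216.8] [512.2 -17.6  15.7]
top pliers 0.63 724 [537.5  11.1  -7.9] [720.6  92.3  21.9] [634.8  63.8  13.5]
top tape_measure 0.9 458 [ 540.1 -145.8   -6.8] [615.8 -85.7  67.8] [ 574.4 -110.7   54.5]
top box_flints 0.58 428 [409.6 237.7   6.8] [469.  306.8  37.9] [439.1 271.7  29.9]
```

View pics/scene0.png

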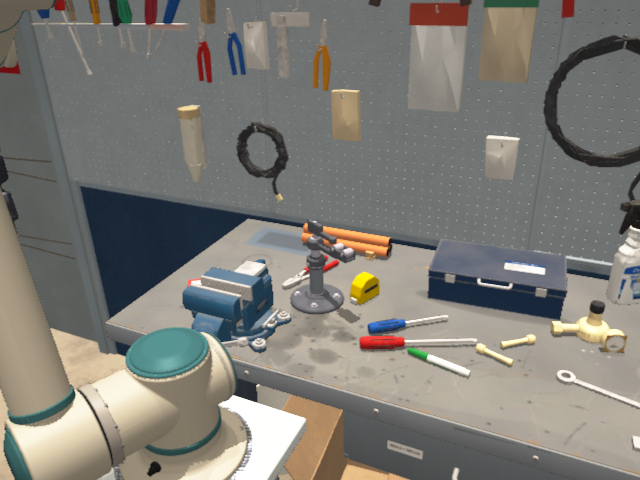

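View pics/top0.png

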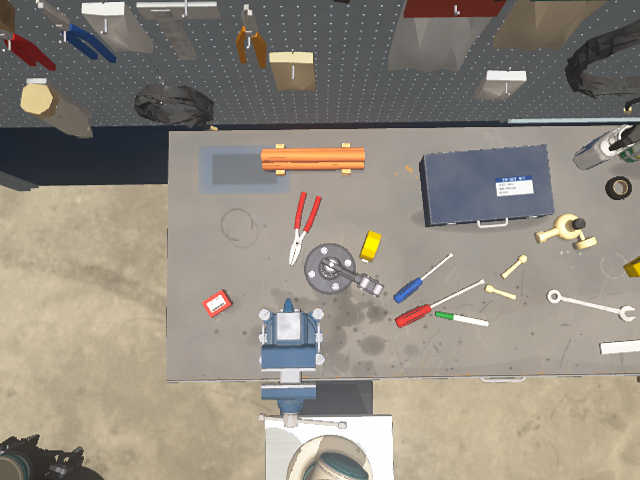

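The scene image shows the rest at (317,225)–(318,300), with the arm reaching toward the front right. The top image shows the foot at (330,268), the arm ending at (370,285), the pliers and tape just beside it, and the vise to its left front. Next I'll measure the axis and lever direction.

```bash
cat > b.py <<'E'
from h import *
np.set_printoptions(precision=1,suppress=True)
for c in ['top','scene']:
    s=snap(c); P=cloud(s)
    print(c,'foot',ptz(s,(330,268),10) if c=='top' else '')
    near=P[np.hypot(P[:,0]-518,P[:,1]+10)<150]
    w=near[near[:,2]>196]; print('web',len(w),w.mean(0),w.min(0),w.max(0))
    d=w[:,:2]-w[:,:2].mean(0);e=np.linalg.svd(d)[2][0];print('dir',np.degrees(np.arctan2(*e[::-1])),'top z',np.percentile(w[:,2],[50,90,98]))
    a=near[(near[:,2]>150)&(near[:,2]<192)];f=a[np.hypot(a[:,0]-518,a[:,1]+10)>90][:,:2].mean(0);print('arm end',f,len(a))
    r=near[(near[:,2]<25)&(near[:,2]>4)&(np.hypot(near[:,0]-518,near[:,1]+10)<80)];print('foot mid',(r.min(0)+r.max(0))/2,np.ptp(r,axis=0))
    v=P[(P[:,0]>250)&(P[:,0]<500)&(P[:,1]>20)&(P[:,1]<180)];print('vise',v.min(0),v.max(0))
E
python3 b.py
```

```text
top foot [523.7 -12.   10. ]
web 156 [518.8 -18.7 207. ] [486.  -75.8 196.1] [536.7  11.3 214. ]
dir -117.93941332527923 top z [208.4 212.5 213.7]
arm end [ 471.6 -106.5] 533
foot mid [516.7 -12.   14.4] [153.2 153.8  20.8]
vise [250.   20.   -9.6] [500.  179.8 162.5]
scene foot 
web 170 [510.8 -22.2 204.2] [480.1 -75.  196.2] [531.   12.9 216.2]
dir -115.9871948767364 top z [203.9 212.1 214. ]
arm end [ 462.6 -108. ] 716
foot mid [518.  -10.1  14.5] [157.3 155.8  21. ]
vise [ 250.    20.  -472.8] [499.8 152.4 160.8]
```

```bash
cat > plan.py <<'E'
from h import *
import sys
def plan(tgt,yang,n):
    "tool down, y axis at yang deg; rows of (dx,dy,dz mm, turn) linear path"
    s,r=tcp();p=np.array(s['tool_pos']);y=r.as_matrix()[:,1];a=np.degrees(np.arctan2(y[1],y[0]))
    da=(yang-a+180)%360-180;d=(np.array(tgt)-p)/n
    print('pos',p.round(1),'yang',round(a,1),'da',round(da,1),'q',s['joint_positions'].round(3),'tilt z',r.as_matrix()[:,2].round(4))
    for k in range(n):
        t=np.radians(a+da*k/n);Y=np.array([np.cos(t),np.sin(t)]);X=np.array([Y[1]*-1,Y[0]])  # x = y cross z(down)
        print([round(v,1) for v in (X@d[:2],Y@d[:2],-d[2],-da/n)])
if __name__=='__main__':
    v=list(map(float,sys.argv[1:]));plan(v[:3],v[3],int(v[4]))
E
python3 plan.py 521 -11 310 -27 18
```

```text
pos [159.9 552.4 234.8] yang 73.9 da -100.9 q [ 1.168  0.276  1.505 -0.     1.361 -0.121] tilt z [ 1.e-04  1.e-04 -1.e+00]
[np.float64(-28.0), np.float64(-24.5), np.float64(-4.2), np.float64(5.6)]
[np.float64(-30.2), np.float64(-21.6), np.float64(-4.2), np.float64(5.6)]
[np.float64(-32.2), np.float64(-18.6), np.float64(-4.2), np.float64(5.6)]
[np.float64(-33.9), np.float64(-15.4), np.float64(-4.2), np.float64(5.6)]
[np.float64(-35.2), np.float64(-12.0), np.float64(-4.2), np.float64(5.6)]
[np.float64(-36.2), np.float64(-8.5), np.float64(-4.2), np.float64(5.6)]
[np.float64(-36.8), np.float64(-4.9), np.float64(-4.2), np.float64(5.6)]
[np.float64(-37.2), np.float64(-1.3), np.float64(-4.2), np.float64(5.6)]
[np.float64(-37.1), np.float64(2.4), np.float64(-4.2), np.float64(5.6)]
[np.float64(-36.7), np.float64(6.0), np.float64(-4.2), np.float64(5.6)]
[np.float64(-35.9), np.float64(9.5), np.float64(-4.2), np.float64(5.6)]
[np.float64(-34.8), np.float64(13.0), np.float64(-4.2), np.float64(5.6)]
[np.float64(-33.4), np.float64(16.3), np.float64(-4.2), np.float64(5.6)]
[np.float64(-31.6), np.float64(19.5), np.float64(-4.2), np.float64(5.6)]
[np.float64(-29.6), np.float64(22.5), np.float64(-4.2), np.float64(5.6)]
[np.float64(-27.3), np.float64(25.3), np.float64(-4.2), np.float64(5.6)]
[np.float64(-24.7), np.float64(27.8), np.float64(-4.2), np.float64(5.6)]
[np.float64(-21.8), np.float64(30.1), np.float64(-4.2), np.float64(5.6)]
```

carry_out --pt "1 -0.028 -0.0245 -0.0075 0 0 5.6" --pt "1 -0.03 -0.0215 -0.0075 0 0 5.6" --pt "1 -0.032 -0.0185 -0.0075 0 0 5.6" --pt "1 -0.034 -0.0155 -0.0075 0 0 5.6" --pt "1 -0.035 -0.012 -0.0075 0 0 5.6" --pt "1 -0.036 -0.0085 -0.0075 0 0 5.6" --pt "1 -0.037 -0.005 -0.0075 0 0 5.6" --pt "1 -0.037 -0.0015 -0.0075 0 0 5.6" --pt "1 -0.037 0.0025 -0.0075 0 0 5.6" --pt "1 -0.037 0.006 -0.0075 0 0 5.6"

```text
t: 2.2
tool_pos: [359.7, 229.1, 311.2]
ee_rot: [0.0, 0.601, 0.799, 0.001]
contact_force: [-0.3, 0.3, -0.5]
grip_width: 0.998
```

```bash
python3 plan.py 521 -11 310 -27 9
```

```text
pos [359.7 229.1 311.2] yang 16.1 da -43.1 q [4.030e-01 8.000e-03 1.644e+00 1.000e-03 1.487e+00 1.210e-01] tilt z [ 0.002   0.0016 -1.    ]
[np.float64(-30.6), np.float64(9.8), np.float64(0.1), np.float64(4.8)]
[np.float64(-29.7), np.float64(12.3), np.float64(0.1), np.float64(4.8)]
[np.float64(-28.5), np.float64(14.8), np.float64(0.1), np.float64(4.8)]
[np.float64(-27.2), np.float64(17.1), np.float64(0.1), np.float64(4.8)]
[np.float64(-25.7), np.float64(19.3), np.float64(0.1), np.float64(4.8)]
[np.float64(-24.0), np.float64(21.4), np.float64(0.1), np.float64(4.8)]
[np.float64(-22.1), np.float64(23.3), np.float64(0.1), np.float64(4.8)]
[np.float64(-20.1), np.float64(25.1), np.float64(0.1), np.float64(4.8)]
[np.float64(-17.9), np.float64(26.7), np.float64(0.1), np.float64(4.8)]
```

carry_out --pt "1 -0.0306 0.01 0 0 0 4.8" --pt "1 -0.03 0.0125 0 0 0 4.8" --pt "1 -0.0285 0.015 0 0 0 4.8" --pt "1 -0.027 0.017 0 0 0 4.8" --pt "1 -0.0255 0.0195 0 0 0 4.8" --pt "1 -0.024 0.0215 0 0 0 4.8" --pt "1 -0.022 0.0235 0 0 0 4.8" --pt "1 -0.02 0.025 0 0 0 4.8" --pt "1 -0.018 0.0265 0 0 0 4.8" --pt "1 -0.005 0.008 0 0 0 2"

```text
t: 3.2
tool_pos: [529.8, -36.2, 314.6]
ee_rot: [0.001, 0.872, 0.49, 0.005]
contact_force: [0.3, 0.2, 0.3]
grip_width: 1.004
```

```bash
cat > c.py <<'E'
from h import *
np.set_printoptions(precision=1,suppress=True)
st,r=tcp();print(st['t'],st['tool_pos'],r.as_matrix())
s=snap('wrist','w1.png')
for n in ['lever_grip','collar_top','pipe_rest']:
    for d in robot.place_of(n,'wrist')[:2]: print(n,d['score'],np.array(d['position']),ptz(s,d['position'],202))
P=cloud(s);w=P[(np.hypot(P[:,0]-520,P[:,1]+11)<90)&(P[:,2]>195)&(P[:,2]<222)]
print(len(w),w.min(0),w.max(0),np.percentile(w[:,2],[50,90,98]))
t=w[w[:,2]>np.percentile(w[:,2],98)-4];t2=t[:,:2]
print('topweb',len(t),t2.mean(0),cv2.minAreaRect(t2.astype(np.float32)))
e=np.linalg.svd(w[:,:2]-w[:,:2].mean(0),full_matrices=False)[2][0];print('dir',np.degrees(np.arctan2(e[1],e[0])))
E
python3 c.py
```

```text
3.2 [529.8 -36.2 314.6] [[ 0.5  0.9  0. ]
 [ 0.9 -0.5  0. ]
 [ 0.   0.  -1. ]]
lever_grip 0.68 [293.1 214.4] [522.   -5.2 202. ]
collar_top 0.58 [303.1 196.8] [535.9   2.2 202. ]
pipe_rest 0.69 [304.7 186.3] [541.1   8.3 202. ]
1063 [485.4 -72.2 195. ] [536.8  14.  212.1] [208.5 209.8 210.6]
topweb 863 [521.9  -8.4] ((521.33447265625, -9.022796630859375), (48.98763656616211, 11.438392639160156), 61.24534225463867)
dir -118.36530709626751
```

View pics/w1.png

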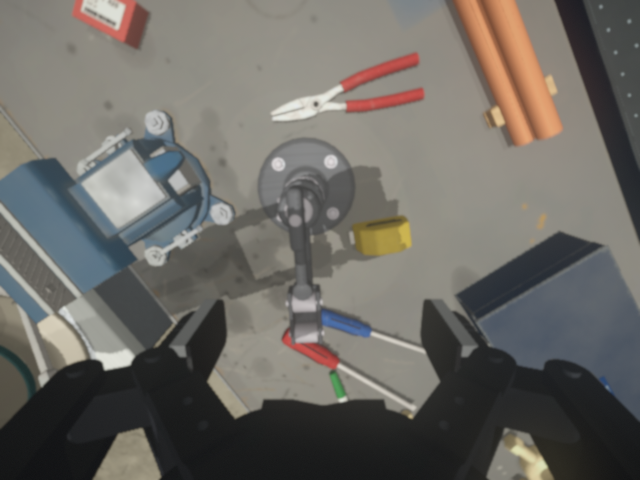

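The wrist view shows the lever web at about (295,205), with the arm running down to the rollers at (305,315); the pliers and tape are clear. The web rectangle measures 49 × 11.4 mm, as it should. That puts the axis at about (521.6, −8.5), the direction at −118.6° and the top at about 211.

```bash
python3 plan.py 521.6 -8.5 255 -28.6 4
```

```text
pos [527.6 -32.6 314.9] yang -31.0 da 2.4 q [-0.198  0.165  1.458  0.007  1.511  0.343] tilt z [ 0.0093  0.0051 -0.9999]
[np.float64(4.4), np.float64(-4.4), np.float64(15.0), np.float64(-0.6)]
[np.float64(4.4), np.float64(-4.3), np.float64(15.0), np.float64(-0.6)]
[np.float64(4.5), np.float64(-4.3), np.float64(15.0), np.float64(-0.6)]
[np.float64(4.5), np.float64(-4.3), np.float64(15.0), np.float64(-0.6)]
```

carry_out --pt "1 0.0045 -0.0044 0.01 0.3 -0.5 -0.6" --pt "1 0.0045 -0.0043 0.015 0 0 -0.6" --pt "1 0.0045 -0.0043 0.015 0 0 -0.6" --pt "1 0.0045 -0.0043 0.015 0 0 -0.6" --pt "1 0 0 0.005 0 0 0" --pt "1 0 0 0 0 0 0" --pt "1 0 0 0 0 0 0" --pt "1 0 0 0 0 0 0" --pt "1 0 0 0 0 0 0" --pt "1 0 0 0 0 0 0"

```text
t: 4.4
tool_pos: [516.9, 2.5, 254.2]
ee_rot: [-0.001, 0.855, 0.518, 0.001]
contact_force: [-0.1, 0.4, 0.5]
grip_width: 0.997
```

```bash
python3 plan.py 521.6 -8.5 207 -28.6 4; sed -i s/w1.png/w2.png/ c.py; python3 c.py
```

```text
pos [516.9   2.5 254.2] yang -27.6 da -1.0 q [-0.131  0.176  1.591  0.002  1.373  0.35 ] tilt z [ 0.0013  0.0023 -1.    ]
[np.float64(-1.9), np.float64(2.3), np.float64(11.8), np.float64(0.2)]
[np.float64(-1.9), np.float64(2.3), np.float64(11.8), np.float64(0.2)]
[np.float64(-1.9), np.float64(2.3), np.float64(11.8), np.float64(0.2)]
[np.float64(-1.9), np.float64(2.4), np.float64(11.8), np.float64(0.2)]
4.4 [516.9   2.5 254.2] [[ 0.5  0.9  0. ]
 [ 0.9 -0.5  0. ]
 [ 0.   0.  -1. ]]
lever_grip 0.86 [336.2 274.2] [521.9  -4.3 202. ]
lever_grip 0.6 [331.8 212.9] [537.1  31.2 202. ]
pipe_rest 0.72 [328.6 214.6] [535.   31.2 202. ]
1573 [489.5 -71.5 195. ] [536.6  14.2 211.2] [208.5 209.8 210.5]
topweb 1297 [521.8  -7.6] ((521.1354370117188, -8.903573989868164), (48.6308479309082, 11.670748710632324), 61.442955017089844)
dir -117.96756244595495
```

carry_out --pt "1 -0.004 0.005 0 0 0 0.5" --pt "1 -0.0035 0.0045 0 0 0 0.5" --pt "1 0 0 0 0 0 0" --pt "1 0 0 0 0 0 0" --pt "1 0 0 0.01 0 0 0" --pt "1 0 0 0.01 0 0 0" --pt "1 0 0 0.01 0 0 0" --pt "1 0 0 0.004 0 0 0" --pt "1 0 0 0 0 0 0" --pt "1 0 0 0 0 0 0"

```text
t: 5.6
tool_pos: [521.1, -9.6, 215.2]
ee_rot: [-0.002, 0.861, 0.509, -0.0]
contact_force: [-0.5, -0.2, -0.5]
grip_width: 1.0
```

```bash
python3 plan.py 521.6 -8.5 207 -28.6 1; python3 -c "
from h import *
s=snap('scene');w=snap('wrist','w3.png');print(robot.get_state()['contact_force'])"
```

```text
pos [521.1  -9.6 215.2] yang -28.8 da 0.2 q [-0.154  0.209  1.648  0.003  1.288  0.347] tilt z [-0.0027  0.0029 -1.    ]
[np.float64(1.3), np.float64(-0.1), np.float64(8.2), np.float64(-0.2)]
[ 0.1804261   0.34538339 -0.90545738]
```

carry_out --pt "1 0.001 0 0.005 0 0 0" --pt "1 0 0 0.003 0 0 0" --pt "1 0 0 0 0 0 0" --pt "0 0 0 0 0 0 0" --pt "0 0 0 0 0 0 0" --pt "0 0 0 0 0 0 0" --pt "0 0 0 0 0 0 0" --pt "0 0 0 0 0 0 0" --pt "0 0 0 0 0 0 0" --pt "0 0 0 0 0 0 0"

```text
t: 6.7
tool_pos: [521.8, -8.4, 207.7]
ee_rot: [-0.002, 0.861, 0.509, 0.0]
contact_force: [0.2, -0.9, 0.1]
grip_width: 0.112
```

```bash
python3 -c "
from h import *
st,r=tcp();print(st['tool_pos'],st['grip_width'],st['contact_force'],st['torque'])
M=r.as_matrix();print(M.round(3))
w=snap('wrist','w3.png')"
```

```text
[521.82812543  -8.37505806 207.70393074] 0.11164280506344323 [ 0.23798584 -0.91352708  0.12201397] [-0.00934448 -0.10133795  0.00056702]
[[ 0.481  0.877 -0.001]
 [ 0.877 -0.481  0.003]
 [ 0.002 -0.003 -1.   ]]
```

View pics/w3.png

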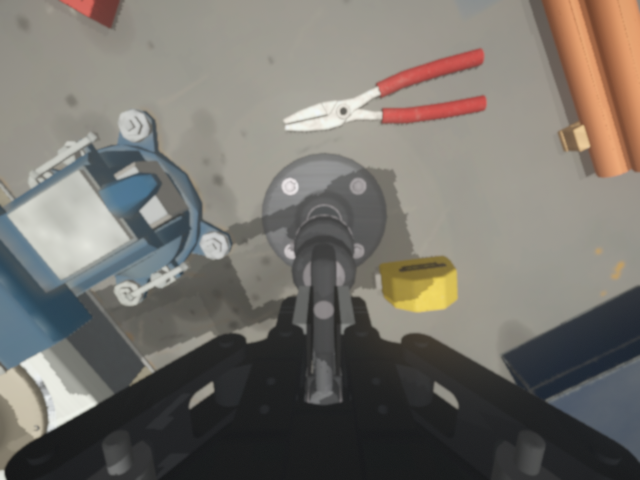

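The web is between the pads at (322,290), grip width 0.11, forces near zero. Now I'll swing it open in two stages.

carry_out --pt "0 0 0 0 0 0 -4" --pt "0 0 0 0 0 0 -4.5" --pt "0 0 0 0 0 0 -4.5" --pt "0 0 0 0 0 0 -4.5" --pt "0 0 0 0 0 0 -4.5" --pt "0 0 0 0 0 0 -4.5" --pt "0 0 0 0 0 0 -4.5" --pt "0 0 0 0 0 0 -4.5" --pt "0 0 0 0 0 0 0" --pt "0 0 0 0 0 0 0"

```text
t: 7.75
tool_pos: [521.6, -8.2, 205.9]
ee_rot: [-0.002, 0.656, 0.755, 0.001]
contact_force: [-0.2, 1.1, -1.3]
grip_width: 0.109
```

```bash
cat > st.py <<'E'
from plan import *
st,r=tcp();print(st['t'],st['grip_width'],'F',np.round(st['contact_force'],1),'T',np.round(st['torque'],2))
plan([521.8,-8.4,207.7],43.2,1)
E
python3 st.py
```

```text
7.75 0.10932115882741227 F [-0.2  1.1 -1.3] T [ 0.01 -0.08 -0.  ]
pos [521.6  -8.2 205.9] yang 8.0 da 35.2 q [-0.152  0.216  1.662  0.004  1.267 -0.292] tilt z [-0.0028  0.004  -1.    ]
[np.float64(-0.2), np.float64(0.1), np.float64(-1.8), np.float64(-35.2)]
```

carry_out --pt "0 0 0 -0.0003 0 0 -4.2" --pt "0 0 0 -0.0003 0 0 -4.2" --pt "0 0 0 -0.0003 0 0 -4.2" --pt "0 0 0 -0.0003 0 0 -4.2" --pt "0 0 0 -0.0003 0 0 -4.2" --pt "0 0 0 -0.0003 0 0 -4.2" --pt "0 0 0 -0.0003 0 0 -4.2" --pt "0 0 0 -0.0003 0 0 -4.2" --pt "0 0 0 -0.0003 0 0 0" --pt "0 0 0 -0.0003 0 0 0"

```text
t: 8.75
tool_pos: [521.3, -8.3, 205.9]
ee_rot: [-0.004, 0.407, 0.914, 0.001]
contact_force: [-0.1, 1.1, -3.6]
grip_width: 0.111
```

```bash
python3 st.py; python3 -c "
from h import *
w=snap('wrist','w4.png')"
```

```text
8.75 0.11137474526363034 F [-0.1  1.1 -3.6] T [ 0.02 -0.12  0.02]
pos [521.3  -8.3 205.9] yang 42.0 da 1.2 q [-0.152  0.217  1.661  0.004  1.27  -0.886] tilt z [-0.0057  0.0044 -1.    ]
[np.float64(-0.4), np.float64(0.3), np.float64(-1.8), np.float64(-1.2)]
```

View pics/w4.png

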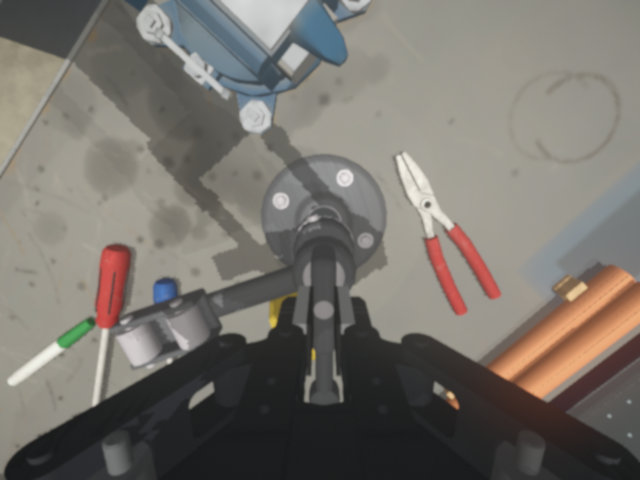

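Lever open by 71°: the arm now shows to the left at (170,320), and the tool carries about 3.6 N, so the leg is free and held. Now I'll lift most of the way and then measure.

carry_out --pt "0 0 0 -0.003 0 0 0" --pt "0 0 0 -0.005 0 0 0" --pt "0 0 0 -0.005 0 0 0" --pt "0 0 0 -0.005 0 0 0" --pt "0 0 0 -0.005 0 0 0" --pt "0 0 0 -0.005 0 0 0" --pt "0 0 0 -0.005 0 0 0" --pt "0 0 0 -0.003 0 0 0" --pt "0 0 0 -0.0003 0 0 0" --pt "0 0 0 -0.0003 0 0 0"

```text
t: 9.8
tool_pos: [521.3, -8.3, 246.4]
ee_rot: [-0.003, 0.408, 0.913, 0.001]
contact_force: [0.3, 0.4, -3.6]
grip_width: 0.108
```

```bash
cat > d.py <<'E'
import sys
from plan import *
np.set_printoptions(precision=1,suppress=True)
plan([521.8,-8.4,250],43.2,1)
for c in ['scene','wrist','top']:
    s=snap(c,c+sys.argv[1]+'.png')
    for n in ['leg_mark','collar_top','lever_grip']:
        for d in robot.place_of(n,c)[:1]: print(c,n,d['score'],np.array(d['position']))
    P=cloud(s);near=P[np.hypot(P[:,0]-521,P[:,1]+8)<150]
    b=near[np.abs(near[:,2])<12];b=b[np.hypot(b[:,0]-521,b[:,1]+8)>100];print('bench z',np.median(b[:,2]) if len(b) else 0)
im=cv2.imread('pics/scene%s.png'%sys.argv[1])
o=cv2.resize(im[200:320,260:400],None,fx=5,fy=5,interpolation=cv2.INTER_CUBIC);cv2.imwrite('pics/crop%s.png'%sys.argv[1],o)
# project model axis points into scene
s=robot.snapshot('scene');E=np.linalg.inv(s['extrinsics']);K=s['camera_matrix']
for z in [0,120,128,140,144,164,200,240]:
    q=K@(E@np.array([521.5,-8.5,z,1]))[:3];print(z,q[:2]/q[2])
g=cv2.cvtColor(s['color'],cv2.COLOR_RGB2GRAY)
print(g[235:285,308:326])
E
python3 d.py 5
```

```text
pos [521.3  -8.3 246.4] yang 41.8 da 1.4 q [-0.2  0.2  1.6  0.   1.4 -0.9] tilt z [-0.  0. -1.]
[np.float64(-0.4), np.float64(0.3), np.float64(-3.6), np.float64(-1.4)]
scene leg_mark 0.97 [316.1 256.4]
scene collar_top 0.84 [317.2 255.9]
scene lever_grip 0.78 [317.6 209.8]
bench z 3.0005537263188558
wrist leg_mark 0.56 [322.5 235.9]
wrist collar_top 0.6 [322.6 234. ]
wrist lever_grip 0.96 [321.8 300.4]
bench z -0.15067937215997063
top collar_top 0.57 [328.6 268.1]
bench z 0.23413482318255774
0 [316.2 300.2]
120 [314.9 256.9]
128 [314.8 253.9]
140 [314.7 249.4]
144 [314.6 247.8]
164 [314.4 240.2]
200 [314.  226.1]
240 [313.5 210.1]
[[196 189 153  88  84  80  81  81  80  86  97 105  95  74  55  57  57  58]
 [189 192 166 108 110 112 112 111 112 112 114 143 176 170 124  73  57  57]
 [175 177 155 112 117 120 120 120 119 120 117 149 191 199 177 131  99  75]
 [156 159 142 116 117 120 119 120 120 120 116 144 182 196 193 185 185 171]
 [132 135 128 114 117 120 121 120 121 119 119 125 165 182 185 188 191 188]
 [118 121 117 113 117 119 121 122 120 121 116 120 150 167 169 174 175 178]
 [105 104  
[... 2589 characters left out ...]
 88  86  96 148 173 174]
 [212 152  83  85  87  89  88  89  89  89  89  89  86  85  96 147 175 175]
 [131 103  83  84  86  88  89  89  90  89  88  89  87  84  88 145 178 175]
 [132 127  90  85  87  89  90  91  88  89  90  89  86  87  85 144 179 179]
 [172 144  93  84  85  89  89  90  90  89  89  88  88  85  85 145 178 178]
 [182 147  94  83  88  89  89  91  90  89  90  89  88  85  84 146 179 179]
 [181 147  91  83  87  88  90  89  90  89  90  89  88  87  83 145 179 179]
 [183 146  93  84  87  88  89  88  90  90  90  88  88  87  84 146 180 180]
 [182 148  96  85  86  88  88  88  89  89  90  89  87  86  84 115 136 133]
 [154 131  95  83  86  88  89  91  91  90  89  88  88  86  85  87  91  90]]
```

View pics/crop5.png

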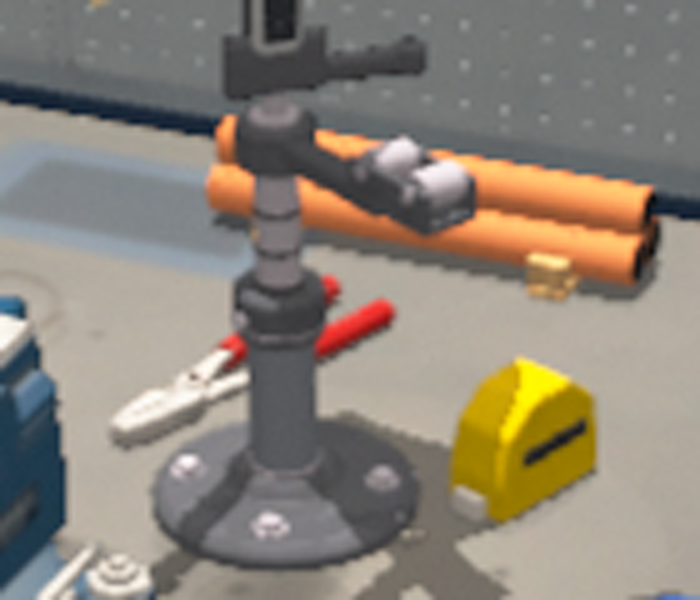

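```bash
cat > e.py <<'E'
from h import *
import sys
s=robot.snapshot('scene');E=np.linalg.inv(s['extrinsics']);K=s['camera_matrix'];o=s['extrinsics'][:3,3]
pr=lambda p:(lambda q:q[:2]/q[2])(K@(E@np.r_[p,1])[:3])
ax=np.array([521.5,-8.5]);u=(o[:2]-ax)/np.linalg.norm(o[:2]-ax)
f=lambda r,z:pr(np.r_[ax+u*r,z]).round(2)
print('cam',o,'foot front/back edge',f(66,0),f(-66,6),'collar front/back top',f(22.5,120),f(-22.5,120),'tube bot',f(16.5,14))
print('leg front z=120',f(11,120),'px/mm',(f(11,120)-f(11,160))[1]/40)
g=cv2.cvtColor(s['color'],cv2.COLOR_RGB2GRAY).astype(float)
c=int(round(f(11,130)[0]));pm=g[238:266,c-1:c+2].mean(1);print(c,dict(zip(range(238,266),pm.round(0))))
print('column',{r:g[r,c] for r in range(276,320)})
def row2z(r):
    z=np.arange(100,240,.1);return z[np.argmin([abs(f(11,x)[1]-r) for x in z])]
d=120-pm
def cen(a,b): r=np.arange(a,b);w=np.clip(d[a-238:b-238],0,None);return (r*w).sum()/w.sum()
for a,b in [(241,246),(248,254)]: r=cen(a,b);print('thin ring',r,row2z(r))
print('broad top edge', [ (r,pm[r-238]) for r in range(255,262)])
E
python3 e.py
```

```text
cam [-538.1398175  -518.83372341  736.25448016] foot front/back edge [316.67 315.12] [315.74 284.41] collar front/back top [315.04 261.4 ] [314.77 252.56] tube bot [316.18 298.87]
leg front z=120 [314.97 259.09] px/mm 0.38199999999999934
315 {238: np.float64(121.0), 239: np.float64(121.0), 240: np.float64(120.0), 241: np.float64(121.0), 242: np.float64(119.0), 243: np.float64(81.0), 244: np.float64(105.0), 245: np.float64(121.0), 246: np.float64(121.0), 247: np.float64(121.0), 248: np.float64(121.0), 249: np.float64(121.0), 250: np.float64(103.0), 251: np.float64(83.0), 252: np.float64(109.0), 253: np.float64(120.0), 254: np.float64(121.0), 255: np.float64(121.0), 256: np.float64(121.0), 257: np.float64(89.0), 258: np.float64(58.0), 259: np.float64(67.0), 260: np.float64(91.0), 261: np.float64(90.0), 262: np.float64(70.0), 263: np.float64(62.0), 264: np.float64(65.0), 265: np.float64(64.0)}
column {276: np.float64(90.0), 277: np.float64(89.0), 278: np.float64(90.0), 279: np.float64(89.0), 280: np.float64(90.0), 281: np.float64(89.0), 282: np.float64(89.0), 283: np.float64(88.0), 284:
[... 500 characters left out ...]
oat64(146.0), 306: np.float64(180.0), 307: np.float64(154.0), 308: np.float64(132.0), 309: np.float64(134.0), 310: np.float64(126.0), 311: np.float64(112.0), 312: np.float64(87.0), 313: np.float64(67.0), 314: np.float64(106.0), 315: np.float64(126.0), 316: np.float64(128.0), 317: np.float64(128.0), 318: np.float64(127.0), 319: np.float64(127.0)}
thin ring 243.2530120481928 161.3999999999965
thin ring 250.91836734693877 141.49999999999764
broad top edge [(255, np.float64(121.33333333333333)), (256, np.float64(121.33333333333333)), (257, np.float64(89.0)), (258, np.float64(58.333333333333336)), (259, np.float64(67.33333333333333)), (260, np.float64(91.0)), (261, np.float64(89.66666666666667))]
```

Ring edges in the scene image agree: the thin rings are at rows 243.3 and 250.9, and the visible part of the broad ring runs from 257.0 to 259.2, with the collar line predicted at 259.1. All put the mark about 2.5 mm below the collar. Next I'll lift 3.2 mm.

carry_out --pt "0 0 0 -0.0012 0 0 0" --pt "0 0 0 -0.0012 0 0 0" --pt "0 0 0 -0.0013 0 0 0" --pt "0 0 0 -0.0003 0 0 0" --pt "0 0 0 -0.0003 0 0 0" --pt "0 0 0 -0.0003 0 0 0" --pt "0 0 0 -0.0003 0 0 0" --pt "0 0 0 -0.0003 0 0 0" --pt "0 0 0 -0.0003 0 0 0" --pt "0 0 0 -0.0003 0 0 0"

```text
t: 11.5
tool_pos: [521.3, -8.3, 252.2]
ee_rot: [-0.004, 0.408, 0.913, 0.001]
contact_force: [0.9, 0.9, -3.7]
grip_width: 0.108
```

```bash
python3 st.py; python3 e.py | grep -v column
```

```text
11.5 0.10806237315972822 F [ 0.9  0.9 -3.7] T [ 0.07 -0.07 -0.04]
pos [521.3  -8.3 252.2] yang 41.8 da 1.4 q [-0.152  0.188  1.581  0.004  1.379 -0.883] tilt z [-0.0059  0.0047 -1.    ]
[np.float64(-0.4), np.float64(0.3), np.float64(44.5), np.float64(-1.4)]
cam [-538.1398175  -518.83372341  736.25448016] foot front/back edge [316.67 315.12] [315.74 284.41] collar front/back top [315.04 261.4 ] [314.77 252.56] tube bot [316.18 298.87]
leg front z=120 [314.97 259.09] px/mm 0.38199999999999934
315 {238: np.float64(120.0), 239: np.float64(121.0), 240: np.float64(98.0), 241: np.float64(77.0), 242: np.float64(108.0), 243: np.float64(121.0), 244: np.float64(120.0), 245: np.float64(121.0), 246: np.float64(121.0), 247: np.float64(122.0), 248: np.float64(85.0), 249: np.float64(90.0), 250: np.float64(115.0), 251: np.float64(121.0), 252: np.float64(121.0), 253: np.float64(121.0), 254: np.float64(121.0), 255: np.float64(81.0), 256: np.float64(33.0), 257: np.float64(23.0), 258: np.float64(55.0), 259: np.float64(71.0), 260: np.float64(91.0), 261: np.float64(95.0), 262: np.float64(74.0), 263: np.float64(63.0), 264: np.float64(65.0), 265: np.float64(66.0)}
thin ring 241.21818181818182 166.6999999999962
thin ring 248.56249999999997 147.6999999999973
broad top edge [(255, np.float64(81.0)), (256, np.float64(33.333333333333336)), (257, np.float64(22.666666666666668)), (258, np.float64(54.666666666666664)), (259, np.float64(71.0)), (260, np.float64(90.66666666666667)), (261, np.float64(95.33333333333333))]
```

```bash
python3 - <<'E'
from h import *
s=snap('scene','scene6.png')
g=s['color'][:,:,0].astype(int);np.set_printoptions(linewidth=150)
print(g[252:266,305:326])
for n in ['leg_mark','collar_top']:
    d=robot.place_of(n,'scene')[0];print(n,d['score'],np.round(d['position'],1))
cv2.imwrite('pics/crop6.png',cv2.resize(s['color'][230:275,290:340,::-1],None,fx=12,fy=12,interpolation=cv2.INTER_NEAREST))
# collar/rings by wrist
w=snap('wrist','w6.png')
for n in ['leg_mark','collar_top']:
    for d in robot.place_of(n,'wrist')[:1]:print('wrist',n,d['score'],np.round(d['position'],1))
P=cloud(s);
for c,S in (('scene',s),('wrist',w),('top',robot.snapshot('top'))):
    P=cloud(S);k=np.hypot(P[:,0]-521.5,P[:,1]+8.5)
    b=P[(k>75)&(k<140)&(np.abs(P[:,2])<12)];h=P[(P[:,2]>205)&(P[:,2]<218)&(k<19)]
    col=P[(k<26)&(k>12)&(P[:,2]>112)&(P[:,2]<132)]
    lev=P[(P[:,2]>235)&(P[:,2]<262)&(k<75)&(k>20)];t=P[(P[:,2]>220)&(P[:,2]<262)&(k<28)]
    print(c,'bench',np.median(b[:,2]).round(1) if len(b) else 0,'collar z pct',len(col),np.percentile(col[:,2],[50,90,98]).round(1) if len(col) else 0,'headtop',len(h),np.median(h[:,2]).round(1) if len(h) else 0)
E
```

```text
[[151 149 151 150 149 137 120 119 124 125 126 127 125 122 120 154 182 185 184 183 183]
 [154 154 153 154 142 113 109 120 124 125 127 127 125 123 112 118 143 159 175 184 181]
 [157 157 159 140 109  80  71  96 118 126 128 125 125 109  74  69  93 109 144 174 186]
 [166 155 127  96  82  63  40  50  74  86  84  85  80  62  35  52  76  86 101 174 228]
 [177 146  93  75  75  62  35  26  28  31  35  34  32  26  24  61  83  85  84 152 226]
 [183 138  74  75  74  71  54  30  24  25  24  28  23  34  48  67  78  80  83 115 187]
 [184 137  68  96 113 110 110  88  58  52  59  59  57  66  68  71  74  79  79  91 148]
 [184 133  77 101 113 123 129 119  93  69  72  71  73  73  74  77  73  76  75  76 113]
 [185 135  66  82  97 111 114 119 116 109  91  75  78  77  76  76  74  70  65  68  92]
 [185 135  57  63  72  78  88  98 105 107  99  81  72  73  69  67  65  64  59  62  82]
 [185 142 115 105  62  63  68  73  77  78  77  69  63  65  63  60  60  60  60  58 123]
 [179 144 150 149  96  64  62  65  67  66  63  63  62  60  60  61  61  60  59  57 138]
 [183 150 138 142 105  64  61  63  66  65  64  64  61  62  61  62  60  60  60  74 158]
 [185 163 134 115  85  64  61  64  67  64  65  65  63  64  62  63  60  60  73 104 214]]
leg_mark 0.6 [314.5 257.7]
collar_top 0.74 [202.9 291.6]
wrist leg_mark 0.81 [322.4 232. ]
wrist collar_top 0.94 [320.4 233.6]
scene bench 3.1 collar z pct 143 [120.9 123.7 126.2] headtop 99 213.7
wrist bench -0.2 collar z pct 966 [119.5 120.6 121.1] headtop 1278 211.0
top bench 0.3 collar z pct 0 0 headtop 0 0
```

View pics/crop6.png

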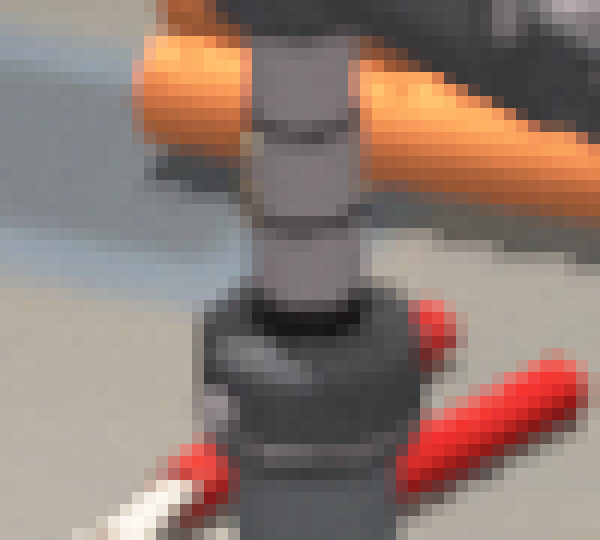

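View pics/w6.png

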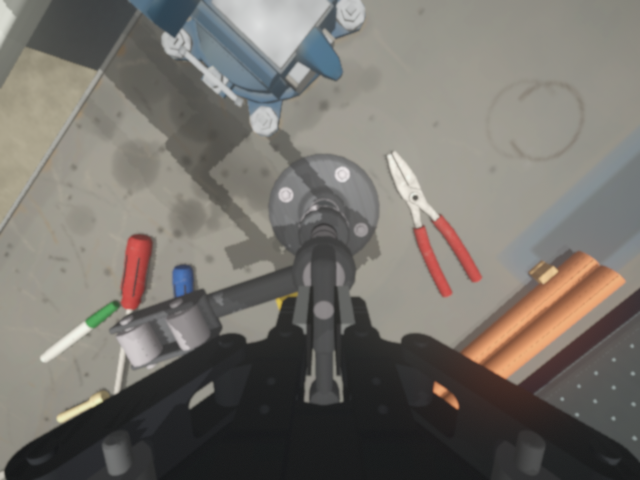

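The crop shows the black ring at rows 255–258, sitting almost on the collar with no bright gap yet. In the wrist view the head top measures 211 mm, which makes the leg about 55 mm. I'll raise it about 1 mm more and compare.

carry_out --pt "0 0 0 -0.0005 0 0 0" --pt "0 0 0 -0.0005 0 0 0" --pt "0 0 0 0 0 0 0" --pt "0 0 0 0 0 0 0" --pt "0 0 0 0 0 0 0" --pt "0 0 0 0 0 0 0" --pt "0 0 0 0 0 0 0" --pt "0 0 0 0 0 0 0" --pt "0 0 0 0 0 0 0" --pt "0 0 0 0 0 0 0"

```text
t: 12.9
tool_pos: [521.3, -8.4, 253.3]
ee_rot: [-0.004, 0.408, 0.913, 0.001]
contact_force: [0.6, 0.6, -3.0]
grip_width: 0.108
```

```bash
cat > f.py <<'E'
from h import *
np.set_printoptions(linewidth=150)
st,r=tcp();y=r.as_matrix()[:,1];print(st['t'],st['tool_pos'].round(1),'yang',np.degrees(np.arctan2(y[1],y[0])).round(1),'F',st['contact_force'].round(1),'T',st['torque'].round(2),'grip',st['grip_width'].round(3))
s=snap('scene');g=s['color'][:,:,0].astype(int);print(g[253:262,310:321])
w=robot.snapshot('wrist');P=cloud(w);k=np.hypot(P[:,0]-521.5,P[:,1]+8.5)
h=P[(P[:,2]>204)&(P[:,2]<219)&(k<19)];print('headtop',len(h),np.percentile(h[:,2],[10,25,50,75,90]).round(1))
col=P[(k<22)&(k>12)&(P[:,2]>112)&(P[:,2]<132)];print('collar',len(col),np.histogram(col[:,2],np.arange(112,132))[0])
E
python3 f.py
```

```text
Traceback (most recent call last):
  File "f.py", line 3, in <module>
    st,r=tcp();y=r.as_matrix()[:,1];print(st['t'],st['tool_pos'].round(1),'yang',np.degrees(np.arctan2(y[1],y[0])).round(1),'F',st['contact_force'].round(1),'T',st['torque'].round(2),'grip',st['grip_width'].round(3))
                                                                                                                                                                                              ^^^^^^^^^^^^^^^^^^^^^^
AttributeError: 'float' object has no attribute 'round'
```

```bash
sed -i "s/st\['grip_width'\].round(3)/round(st['grip_width'],3)/;s/st\['t'\],/round(st['t'],2),/" f.py; python3 f.py
```

```text
12.9 [521.3  -8.4 253.3] yang 41.8 F [ 0.6  0.6 -3. ] T [ 0.09 -0.11  0.05] grip 0.108
[[109 104 120 124 125 126 127 126 121 106 113]
 [ 78  66  87 102 109 110 109 102  93  72  63]
 [ 63  40  41  55  62  63  61  54  47  35  52]
 [ 73  51  20  23  23  24  24  25  24  46  72]
 [ 76  68  50  38  31  24  21  51  53  65  79]
 [112 114  91  71  76  82  79  73  73  73  76]
 [123 127 118  96  80  82  79  76  74  74  75]
 [111 114 118 115 108  92  77  77  75  75  76]
 [ 80  88  98 106 106 101  83  75  73  70  68]]
headtop 1280 [209.9 211.1 211.9 213.  214.5]
collar 900 [  4   3   3   5  26  48 159 389 237  25   1   0   0   0   0   0   0   0   0]
```

The ring's lower edge is now just free: the row-258 pixels have turned to collar grey or slightly brighter. The head top minus the collar top gives a leg height of about 56 mm. I'll swing the lever shut in stages and watch the height.

carry_out --pt "0 0 0 -0.0002 0 0 3" --pt "0 0 0 -0.0003 0 0 4" --pt "0 0 0 -0.0003 0 0 4" --pt "0 0 0 -0.0003 0 0 4" --pt "0 0 0 -0.0003 0 0 4" --pt "0 0 0 -0.0001 0 0 2" --pt "0 0 0 0 0 0 0" --pt "0 0 0 0 0 0 0" --pt "0 0 0 0 0 0 0" --pt "0 0 0 0 0 0 0"

```text
t: 14.0
tool_pos: [521.5, -8.2, 254.5]
ee_rot: [-0.004, 0.573, 0.819, 0.0]
contact_force: [-0.0, 0.9, -3.2]
grip_width: 0.107
```

```bash
python3 f.py
```

```text
14.0 [521.5  -8.2 254.5] yang 20.1 F [-0.   0.9 -3.2] T [ 0.03 -0.08  0.02] grip 0.107
[[108  86 109 124 125 126 126 125 109  79 105]
 [ 77  48  61  80  83  90  91  80  63  39  60]
 [ 67  36  21  28  34  43  41  28  23  23  49]
 [ 77  64  41  21  22  22  23  25  23  48  67]
 [ 77  82  84  82  72  64  64  75  83  82  78]
 [111 116 101  89  87  90  88  83  85  79  75]
 [123 126 119  96  78  80  81  78  72  76  76]
 [111 112 118 116 107  91  76  79  76  76  75]
 [ 79  89  98 107 108  90  72  73  73  69  67]]
headtop 1274 [211.2 212.3 213.2 214.2 215.9]
collar 887 [  3   0   2   3  17  54 161 405 212  30   0   0   0   0   0   0   0   0   0]
```

It rose 1.2 mm, since no sag occurred this time. The lever is still free at 0.85 rad, so I'll lower it back before jamming and continue shutting without the vertical compensation.

carry_out --pt "0 0 0 0.0007 0 0 0" --pt "0 0 0 0.0007 0 0 0" --pt "0 0 0 0 0 0 0" --pt "0 0 0 0 0 0 3" --pt "0 0 0 0 0 0 4" --pt "0 0 0 0 0 0 4" --pt "0 0 0 0 0 0 3" --pt "0 0 0 0 0 0 0" --pt "0 0 0 0 0 0 0" --pt "0 0 0 0 0 0 0"

```text
t: 15.1
tool_pos: [521.6, -8.2, 253.1]
ee_rot: [-0.004, 0.671, 0.741, 0.0]
contact_force: [0.4, 1.6, -2.5]
grip_width: 0.112
```

```bash
python3 f.py
```

```text
15.1 [521.6  -8.2 253.1] yang 5.7 F [ 0.4  1.6 -2.5] T [ 0.06 -0.08 -0.02] grip 0.112
[[111 104 121 124 125 127 126 126 123 105 113]
 [ 79  69  95 108 117 127 119 101  93  71  65]
 [ 68  44  48  61  70  77  70  55  47  33  48]
 [ 81  54  20  18  23  24  24  26  24  33  57]
 [ 78  70  51  42  31  25  21  49  55  61  76]
 [113 113  91  73  76  80  80  77  70  72  73]
 [124 128 120  96  79  83  80  75  72  76  76]
 [111 114 102  86  75  75  76  79  77  76  76]
 [ 81  88  81  73  75  74  72  76  72  69  67]]
headtop 1276 [209.9 211.  211.8 212.9 214.5]
collar 899 [  1   1   1   3  21  56 174 402 213  27   0   0   0   0   0   0   0   0   0]
```

carry_out --pt "0 0 0 0 0 0 3" --pt "0 0 0 0 0 0 4" --pt "0 0 0 0 0 0 4" --pt "0 0 0 0 0 0 4" --pt "0 0 0 0 0 0 4" --pt "0 0 0 0 0 0 4" --pt "0 0 0 0 0 0 4" --pt "0 0 0 0 0 0 3" --pt "0 0 0 0 0 0 0" --pt "0 0 0 0 0 0 0"

```text
t: 16.2
tool_pos: [521.9, -8.4, 253.2]
ee_rot: [-0.003, 0.844, 0.536, -0.001]
contact_force: [-0.4, 1.1, -2.4]
grip_width: 0.106
```

```bash
python3 f.py
```

```text
16.2 [521.9  -8.4 253.2] yang -25.2 F [-0.4  1.1 -2.4] T [ 0.05 -0.07  0.03] grip 0.106
[[110 104 121 124 127 127 126 127 124 106 113]
 [ 78  67  95 108 119 127 117 103  93  70  63]
 [ 69  44  49  62  70  78  70  57  44  34  53]
 [ 80  54  21  24  23  24  26  24  24  34  64]
 [ 79  68  51  42  33  22  26  49  52  61  76]
 [ 74  75  70  76  77  80  79  76  70  73  75]
 [ 75  76  75  78  79  83  82  76  73  75  77]
 [ 71  75  74  77  76  75  77  77  75  75  76]
 [ 64  68  71  74  74  73  72  74  74  68  68]]
headtop 1273 [210.  211.  211.8 212.9 214.5]
collar 895 [  0   0   0   2  16  55 184 397 224  17   0   0   0   0   0   0   0   0   0]
```

carry_out --pt "0 0 0 0 0 0 2" --pt "0 0 0 0 0 0 1.5" --pt "0 0 0 0 0 0 0.5" --pt "0 0 0 0 0 0 0" --pt "0 0 0 0 0 0 0" --pt "0 0 0 0 0 0 0" --pt "0 0 0 0 0 0 0" --pt "0 0 0 0 0 0 0" --pt "0 0 0 0 0 0 0" --pt "0 0 0 0 0 0 0"

```text
t: 17.3
tool_pos: [521.8, -8.4, 253.2]
ee_rot: [-0.003, 0.862, 0.507, -0.001]
contact_force: [0.4, 0.6, -3.0]
grip_width: 0.106
```

```bash
python3 f.py; python3 -c "
from h import *
snap('wrist','w7.png')"
```

```text
17.3 [521.8  -8.4 253.2] yang -29.1 F [ 0.4  0.6 -3. ] T [ 0.07 -0.09  0.03] grip 0.106
[[111 105 121 125 126 126 127 125 124 105 113]
 [ 77  69  95 109 119 126 118 105  92  72  63]
 [ 69  42  48  60  71  76  71  54  46  37  51]
 [ 80  56  22  20  23  26  24  22  23  35  66]
 [ 78  68  52  41  33  22  25  50  53  60  76]
 [ 73  72  71  71  76  80  81  74  71  73  75]
 [ 74  76  75  78  81  82  79  76  74  75  76]
 [ 73  74  75  77  76  76  75  80  77  75  76]
 [ 65  67  73  73  75  84  83  76  73  71  67]]
headtop 1277 [209.9 211.  211.8 212.9 214.4]
collar 900 [  1   0   0   2  14  59 190 393 217  23   1   0   0   0   0   0   0   0   0]
```

View pics/w7.png

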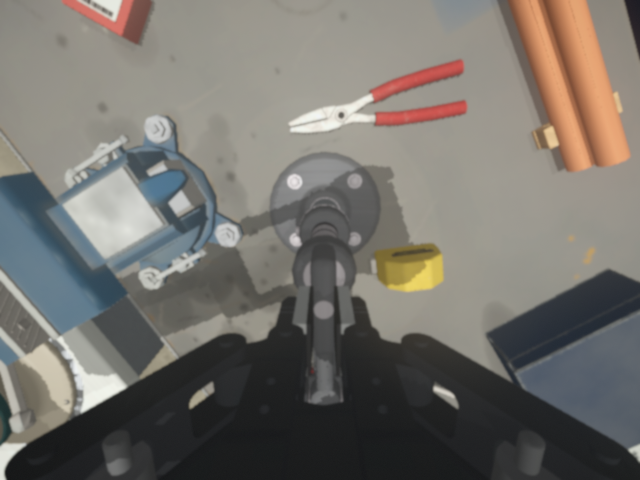

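```bash
python3 -c "
from h import *
print(robot.sign_off())"
```

```text
the job is handed in; nothing more can be done
None
```

The pipe rest is locked at its new height, and I handed the job in at about 17 s, still gripping the lever with the leg at its mark.

I gripped the lever over the spindle, swung it open about 71° and lifted the leg with it open. At the mark I swung it shut again.

**Last checks**
- **Lever:** the gripper is back at −29.1°, against about −28.7° when the lever was first gripped shut.
- **Leg height:** the head stands about 56 mm above its fully-down height, so the ring is roughly 0.5–1 mm clear of the collar. This agrees with the ring pixels in the scene picture.
- **Leg not slipping:** the arm's height and the ring pixels stayed the same through the last part of the shutting.
- **Forces and tools:** the wrist force was about 3 N. The pliers, tape measure and flint box looked untouched in the last wrist picture. The screwdrivers were out of that view, but nothing went near them.

**Where readings disagreed or moves were off**
- **Height readings:** the scene camera reads about 3 mm high. Working the height out from the arm alone gave about 2–3 mm more than the pictures. I trusted the ring against the collar, and the head top against the collar.
- **Overshoot:** with the lever still open, I lifted about 2.5 mm more than planned in one step. The leg also rose about 1.2 mm too high early in the closing swing. I lowered that part back before the cam jammed.

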